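# Sort the tagged printing blocks and lock the tray

## Robot

A 6-joint arm with a two-finger parallel gripper is mounted at the origin on the work surface; the furniture and walls round the work are solid. World frame = base frame: x ahead of the robot, y to its left, z up, the work surface at z = 0. Lengths are in m, angles in rad, forces in N, time in s.
With the tool pointing down it reaches from about 0.35 to 0.875 m from the base axis. Payload 4.2 kg.
Tool frame: the origin (TCP) lies on the centre line of the jaws, within the pads' length; the fingertips stand tips_ahead ahead of it and the grasp point (between the pads) is the TCP (tips_ahead is the distance from the TCP to the fingertips, in m); z points along the fingers, y is the line along which they close (so a half turn about z gives the same grasp; the last joint's range is limited). The gripper opens to 87 mm and grips with 3 to 60 N. Pads are 19 mm wide; open, the fingers measure 117 mm over their backs; the gripper's body (75 mm by 190 mm) begins 51 mm behind the grasp point.
Start: joints at [1.478, 0.385, 0.008, 0, -1.194, -0.259], TCP at [0.215, 0.587, 0.242] pointing down, gripper open.
Joint ranges: [-3.14, 3.14], [-1.21, 2.06], [-1.07, 1.41], [-3.16, 2.05], [-2.99, -0.16], [-3.1, 3.1]. Speed limits (rad/s): [2.79, 2.79, 3.14, 3.14, 3.14, 3.14].

## Interface

Orientations are given as [roll, pitch, yaw] about the fixed x, y, z axes, in that order (R = Rz(yaw) Ry(pitch) Rx(roll)).
In Python, from cell import sense, snapshot, get_calibration, sign_off, tips_ahead gives the robot as it stands. The module is installed in compiled form; this text tells all that it offers.
- The arm moves only by the tool drive_tool, never from a script. Its arguments are lists of equal length, an entry for each row: "dp": the shift along the tool's x, y, z each as a share of 300 mm, from -1 to 1, a list of three; "twist": the turn, a rotation vector about the tool's x, y, z each as a share of 90 degrees, from -1 to 1, a list of three. A call has 1 to 12 rows; each row is the pose to reach, as a shift and turn from the pose commanded when the call began, along the tool's axes at that moment; what a row does not reach only later rows make up. A row lasts 1/12 s, in which the tool goes at most 41.7 mm and 7.16 degrees, less where a joint would pass 70% of its speed; a pose out of reach is approached as far as the arm can. A call with a number of a shift or a turn outside -1 to 1 is refused whole. A call with a gripper value outside its range is refused whole. "jaw" is the opening, from 0 (shut) to 1 (fully open), set as the call begins (left out, the last holds). The fingers move at their own pace and stop on an object; "squeeze" is the grip in N (left out, the last holds). Time passes only in rows, so rows that repeat a pose let the fingers close. It gives the time, the measured TCP pose, the force, the opening and the grip force at its end, in the units of the state.
- sense(): the state, without advancing time (a new reading comes with each control period).
- snapshot(name): name is "side" or "top"; returns the picture (384x512x3 uint8, blue, green, red); there is no depth.
- get_calibration(name): a dict with "fx", "fy", "cx", "cy" (pixels), "R" (3x3) and "t" (3): a world point X has camera coordinates R X + t. Camera axes: x right, y down, z forward; pixel columns grow to the right and rows downward; lengths in m; the calibration is good to about 2 mm. A picture is of the moment at which its call begins. get_calibration takes no time and is no camera call.
- sign_off(): hands the job in; it is judged then, once.
The state is a dict: "t": time; "joint_positions": joint angles; "dq": joint speeds; "joint_torque": joint torques, N m; "tcp_pos": TCP position; "tcp_rot": TCP orientation; "contact_force": force on the tool from outside, world axes, zero at the start; "moment": the same for the moment, N m; "gripper_width": finger opening in m; "grasp_force": force on a finger pad.
Only numpy, scipy, OpenCV 4.12 (cv2) and the standard library are available. Lean on these libraries where they do the work, as an engineer would, in place of code of your own. Each camera call takes 0.05 s, during which the arm holds its last target. There are 200 camera calls.

## Task

Pull the black knob of the sorting tray's keeper slide all the way out, so that both nests are clear, and then sort the two tagged printing blocks: lay the one with the round dark steel tag (passed) in the nest marked with a round disc, and the one with the bar-shaped dark steel tag (reject) in the nest marked with a bar, each flat on the nest's floor with its tag upward. Then push the knob fully home so that the keeper's tabs stand over both blocks, and let go. Leave the block without a tag where it lies.

Things in the scene. Friction and masses are not known exactly. Their poses are not given: they have to be found in the camera images.
- round_block: wooden printing block, 90 (its x) x 50 (its y) x 42 (z) mm, 150 g, light wood with a thin dark rubber printing face underneath; a round dark steel tag, 34 mm across and 2.5 mm thick, lies on the middle of its top. Origin: centre of its underside, z up out of the tagged face; lies flat, rubber down, at the start; both ends are alike.
- bar_block: wooden printing block, 90 (its x) x 50 (its y) x 42 (z) mm, 150 g, light wood with a thin dark rubber printing face underneath; a bar-shaped dark steel tag, 40 x 11 mm and 2.5 mm thick, lies crosswise on the middle of its top. Origin: centre of its underside, z up out of the tagged face; lies flat, rubber down, at the start; both ends are alike.
- plain_block: wooden printing block, 90 (its x) x 50 (its y) x 42 (z) mm, 150 g, light wood with a thin dark rubber printing face underneath; no tag; it must stay where it lies (within 20 mm). Origin: centre of its underside, z up out of the bare face; lies flat, rubber down, at the start; both ends are alike.
- round_nest (a point): floor centre of the nest whose mark is a dark steel disc (22 mm), on a light plate on the tray's front ledge 69 mm before this point. Open-topped pocket, 104 (x) x 60 (y) mm: a block has 7 mm play at its ends, 5 at its sides; floor 6 mm above the table, walls 10 mm above the floor. x is its long way, towards the tray's rear. Either of the two nests, varying.
- bar_nest (a point): floor centre of the nest whose mark is a dark steel bar (36 x 8 mm), on a light plate on the tray's front ledge 69 mm before this point. Open-topped pocket, 104 (x) x 60 (y) mm: a block has 7 mm play at its ends, 5 at its sides; floor 6 mm above the table, walls 10 mm above the floor. x is its long way, towards the tray's rear. Either of the two nests, varying.
- tray_mid (a point): middle of the fixed dark wooden sorting tray, 6 mm above the table; x to its rear, z up. Nest centres 46 mm to either side along y. The tray reaches 82 mm to the front, 81 to the rear, 88 to each side; walls 16 mm above the table. Along its rear edge, from x = 60 mm on, a rail with the steel slide and guide brackets, 71 mm high.
- keeper_tab (a point): underside of one of the slide's two steel tabs, at its front edge (the tab at +y; the other is 92 mm to -y), 54 mm above the table, 6 mm over a seated block. Each is 24 mm wide and reaches from the rail to 25 mm behind the nests' centre line. Home: in the middle of each nest's width, over its rear end; out: clear of both nests.
- keeper (a joint): travel of the keeper slide in m: 0 is fully home (tabs over the nests), 0.048 fully out. It runs along the tray's -y (to the robot's right as it is pulled out); it takes 3 N to move and stays where it is left. It starts home or up to 10 mm out.
- keeper_knob (a point): centre of the slide's black knob, a cylinder 28 mm across and 30 mm long that lies level along the tray's y, at the right-hand end of the slide, 60 mm above the table. It moves with the slide; free all round, it can be gripped across (along the tray's x) from above.
Mind the look-alikes: they are no part of the job. What is shaped like the round_block but pink is not meant.

How it is judged:
By the outcome, as a careful person would: the job done as asked, in the order asked, and still so for the second after the job is handed in, with the robot touching nothing.
It also fails if it takes over 72 s, if anything falls off the work surface, if the arm or the gripper's body presses on something with over 40 N, if the wrist force passes 120 N, or if a joint passes its speed limit or range.

## Working session

There is one attempt and no reset: what is moved stays moved. The work goes in short steps, Python scripts to look and compute and a tool call to move; the robot and the scene stay as the last step left them, time stands still between calls to the robot, and variables do not carry over. Pictures are saved under pics/ and viewed, at most 10 in all, crops included, and the job is handed in when it is done.

Besides the shell and the picture viewer there is one more tool, called after ">>>" as name(argument=value, ...) on one line, values as JSON. drive_tool: Moves the arm, as the interface text tells. Shift numbers are shares of 300 mm and turn numbers shares of 90 degrees, none past 1 either way. Its arguments: {"type":"object","properties":{"dp":{"type":"array"},"twist":{"type":"array"},"jaw":{"type":"number"},"squeeze":{"type":"number"}},"required":["dp","twist"]}

```bash
mkdir -p pics; python3 - <<'E'
from cell import *
import cv2
for n in("top","side"):
    cv2.imwrite(f"pics/{n}0.png",snapshot(n)); c=get_calibration(n); print(n,c)
s=sense();print(s['t'],s['tcp_pos'],s['tcp_rot'],s['gripper_width'],tips_ahead if not callable(tips_ahead) else tips_ahead())
E
```

```text
top {'fx': 433.3944947949847, 'fy': 433.3944947949847, 'cx': 257.7748768807376, 'cy': 195.34599956582542, 'R': array([[ 0.01245548, -0.99942819, -0.03143507],
       [-0.99204294, -0.00841235, -0.12561863],
       [ 0.12528235,  0.03274958, -0.99158045]]), 't': array([-0.00505289,  0.51912412,  0.85810296])}
side {'fx': 417.82405318681316, 'fy': 417.82405318681316, 'cx': 253.81665651220658, 'cy': 186.37211306682985, 'R': array([[-8.42250987e-01, -5.39085536e-01, -2.45558232e-04],
       [-3.32990926e-01,  5.20613095e-01, -7.86180036e-01],
       [ 4.23946126e-01, -6.62079142e-01, -6.17997485e-01]]), 't': array([0.42951953, 0.24965337, 0.6385338 ])}
0.1 [0.21516879 0.58625863 0.24056143] [ 3.13961053e+00 -8.56977939e-05 -3.51979170e-01] 0.086913691128199 0.019
```

View pics/top0.png

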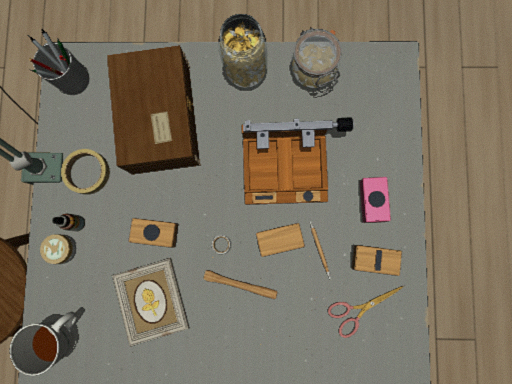

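View pics/side0.png

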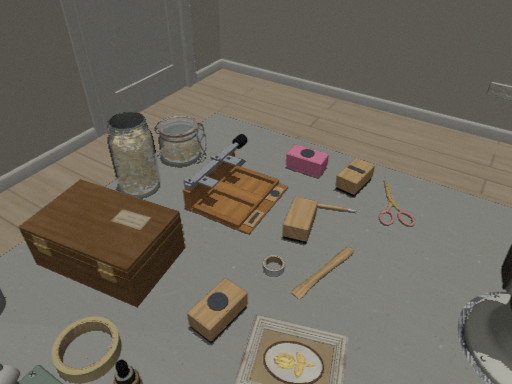

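Top view: round block at (152,233), bar block at (378,260), plain at (280,239), tray at (286,165) with the bar mark left and the disc mark right, knob at (345,125). I'll zoom in on these to measure.

```bash
cat >h.py <<'E'
import numpy as np,cv2
from cell import *
def ray(name,u,v,z):
    c=get_calibration(name);R,t=np.array(c['R']),np.array(c['t'])
    d=R.T@np.array([(u-c['cx'])/c['fx'],(v-c['cy'])/c['fy'],1]);o=-R.T@t
    return (o+d*(z-o[2])/d[2])[:2]
def proj(name,X):
    c=get_calibration(name);p=np.array(c['R'])@np.array(X)+np.array(c['t'])
    return c['fx']*p[0]/p[2]+c['cx'],c['fy']*p[1]/p[2]+c['cy']
def st():
    s=sense();print(round(s['t'],2),s['tcp_pos'].round(4),np.array(s['tcp_rot']).round(4),s['contact_force'].round(1),round(s['gripper_width'],4),round(s['grasp_force'],1))
def mv(target,yaw):
    from scipy.spatial.transform import Rotation as Ro
    s=sense();R=Ro.from_euler('xyz',s['tcp_rot']);d=R.inv().apply(np.array(target)-s['tcp_pos'])/0.3
    best=[]
    for k in(0,np.pi,-np.pi):
        w=(R.inv()*Ro.from_euler('xyz',[np.pi,0,yaw+k])).as_rotvec()/(np.pi/2);best.append(w)
    w=min(best,key=np.linalg.norm)
    print('dp',d.round(4),'twist',w.round(4),'rows',round(max(np.linalg.norm(d)*300/41.7,np.linalg.norm(w)*90/7.16),1))
E
python3 - <<'E'
from h import *
im=cv2.imread('pics/top0.png')
def crop(x,y,w,h,k):return cv2.resize(im[y:y+h,x:x+w],None,fx=k,fy=k,interpolation=cv2.INTER_CUBIC)
a=crop(125,210,60,50,5);b=crop(345,235,60,50,5);t=crop(236,110,125,100,4)
M=np.zeros((550,800,3),np.uint8);M[:250,:300]=a;M[300:550,:300]=b;M[:400,300:800]=t
cv2.imwrite('pics/m1.png',M)
g=im.max(2)
for nm,(x,y,w,h),z in(('round',(140,222,24,22),.0445),('bar',(366,247,24,28),.0445),('discmark',(296,188,22,16),.018),('barmark',(248,189,30,16),.018),('knob',(336,116,18,18),.06),('pinkdisc',(365,188,22,22),.0445)):
    m=(g[y:y+h,x:x+w]<85).astype(np.uint8)
    n,l,s,c=cv2.connectedComponentsWithStats(m);i=1+s[1:,4].argmax();u,v=c[i]+[x,y]
    print(nm,s[i],u.round(1),v.round(1),ray('top',u,v,z).round(4))
E
```

```text
round [  4   3  16  16 199] 151.2 232.0 [0.4411 0.2147]
bar [  9   3   7  20 103] 378.1 259.7 [ 0.3917 -0.2391]
discmark [ 7  2 10 13 80] 307.7 195.6 [ 0.5212 -0.1032]
barmark [ 8  7 17  4 52] 263.9 197.0 [ 0.5175 -0.0119]
knob [  0   1  17  17 252] 344.0 125.0 [ 0.6605 -0.173 ]
pinkdisc [  4   3  16  16 199] 376.4 198.7 [ 0.513  -0.2385]
```

View pics/m1.png

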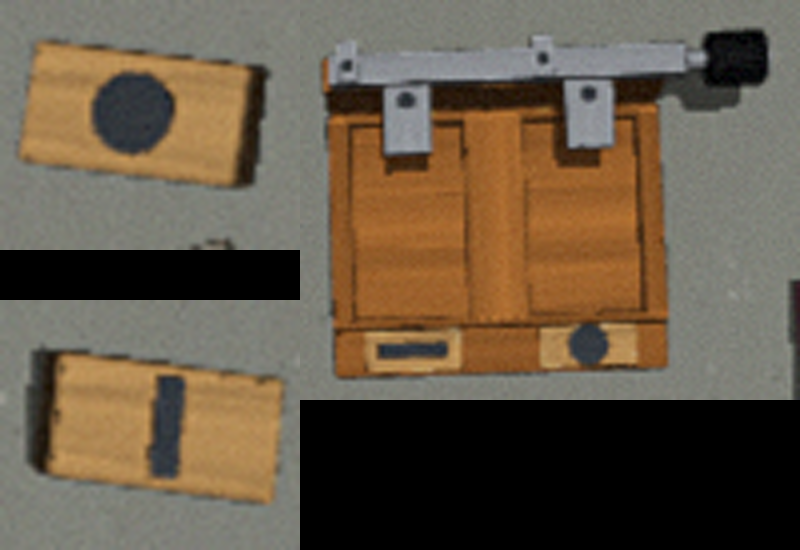

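Montage: the block corners, the tabs (near home), the marks and the knob body are all clear. From these I'll compute yaws and poses.

```bash
python3 - <<'E'
from h import *
def P(pts,ox,oy,k,x0,y0,z): return np.array([ray('top',(x-ox+.5)/k-.5+x0,(y-oy+.5)/k-.5+y0,z) for x,y in pts])
for n,p in(('round',P([(38,40),(250,68),(238,187),(20,160)],0,0,5,125,210,.042)),('bar',P([(55,352),(285,378),(272,502),(48,470)],0,300,5,345,235,.042))):
    l=(p[0]+p[3]-p[1]-p[2])/2;w=(p[0]+p[1]-p[2]-p[3])/2
    print(n,p.mean(0).round(4),'L',np.linalg.norm(l).round(4),'W',np.linalg.norm(w).round(4),'yaw long',np.arctan2(l[1],l[0]).round(4),'yaw wide',np.arctan2(w[1],w[0]).round(4))
t=P([(332,324),(662,314),(667,368),(335,377),(332,116),(658,104)],300,0,4,236,110,.016)
for a,b in((0,1),(3,2),(4,5)):
    d=t[a]-t[b];print('tray yaw',np.arctan2(-d[0],d[1]).round(4),np.linalg.norm(d).round(4),t[a].round(4),t[b].round(4))
m=P([(588,344),(412,350)],300,0,4,236,110,.018);print('marks',m.round(4))
for a in(.03,.04,.05):
    x=np.array([np.cos(a),np.sin(a)]);print(a,'nests round,bar',(m+.069*x).round(4))
k=P([(736,58),(705,58),(768,58)],300,0,4,236,110,.06);print('knob',k.round(4))
tab=P([(407,154),(590,148)],300,0,4,236,110,.056);print('tabs front',tab.round(4))
ne=P([(350,124),(464,121),(468,319),(354,322),(524,120),(638,116),(642,311),(530,313)],300,0,4,236,110,.012)
print('nestcent',ne[:4].mean(0).round(4),ne[4:].mean(0).round(4))
mv([.6605,-.174,.15],.04)
mv([.6605,-.174,.065],.04)
E
```

```text
round [0.4406 0.214 ] L 0.0889 W 0.0485 yaw long 1.4566 yaw wide -0.0833
bar [ 0.3917 -0.2387] L 0.0895 W 0.0477 yaw long 1.4567 yaw wide -0.1044
tray yaw 0.0387 0.1726 [0.531  0.0308] [ 0.5377 -0.1417]
tray yaw 0.0363 0.1729 [0.503  0.0287] [ 0.5093 -0.144 ]
tray yaw 0.0419 0.1732 [0.6429 0.0326] [ 0.6501 -0.1404]
marks [[ 0.5213 -0.103 ]
 [ 0.5174 -0.0114]]
0.03 nests round,bar [[ 0.5903 -0.1009]
 [ 0.5863 -0.0093]]
0.04 nests round,bar [[ 0.5902 -0.1002]
 [ 0.5863 -0.0086]]
0.05 nests round,bar [[ 0.5902 -0.0995]
 [ 0.5863 -0.0079]]
knob [[ 0.6623 -0.1743]
 [ 0.6622 -0.1587]
 [ 0.6623 -0.1904]]
tabs front [[ 0.6128 -0.0085]
 [ 0.6164 -0.101 ]]
nestcent [ 0.5871 -0.0089] [ 0.5912 -0.1012]
dp [2.2671 1.8665 0.3058] twist [ 1.300e-03  2.000e-04 -2.495e-01] rows 21.2
dp [2.2671 1.8659 0.5891] twist [ 1.300e-03  2.000e-04 -2.495e-01] rows 21.5
```

```bash
python3 - <<'E'
from h import *
print('base pts top z=0',[ray('top',*p,0).round(3) for p in((318,95),(298,80),(336,80),(340,65))])
for z in(.08,.1,.12): print(z,'top rim: front/left/right/back',[ray('top',*p,z).round(3) for p in((316,72),(292,52),(341,52),(316,28))],
  'side rim l/r/front',[ray('side',*p,z).round(3) for p in((157,128),(201,128),(180,140))])
print('side base',ray('side',180,163,0).round(3),ray('side',205,152,0).round(3))
mv([.662,-.174,.15],.04-np.pi/2)
E
```

```text
base pts top z=0 [array([ 0.745, -0.127]), array([ 0.78 , -0.084]), array([ 0.78 , -0.167]), array([ 0.814, -0.176])]
0.08 top rim: front/left/right/back [array([ 0.764, -0.115]), array([ 0.806, -0.067]), array([ 0.806, -0.166]), array([ 0.858, -0.116])] side rim l/r/front [array([ 0.844, -0.089]), array([ 0.754, -0.146]), array([ 0.761, -0.077])]
0.1 top rim: front/left/right/back [array([ 0.755, -0.113]), array([ 0.797, -0.066]), array([ 0.797, -0.162]), array([ 0.847, -0.113])] side rim l/r/front [array([ 0.817, -0.065]), array([ 0.732, -0.12 ]), array([ 0.738, -0.054])]
0.12 top rim: front/left/right/back [array([ 0.747, -0.111]), array([ 0.787, -0.065]), array([ 0.787, -0.159]), array([ 0.836, -0.111])] side rim l/r/front [array([ 0.791, -0.041]), array([ 0.709, -0.094]), array([ 0.715, -0.03 ])]
side base [ 0.783 -0.089] [ 0.761 -0.161]
dp [2.2718 1.8647 0.3058] twist [ 0.0011 -0.0008  0.7505] rows 21.3
```

```bash
python3 - <<'E'
import cv2
im=cv2.imread('pics/side0.png');t=cv2.imread('pics/top0.png')
import numpy as np
M=np.zeros((400,800,3),np.uint8)
M[:,:400]=cv2.resize(im[100:200,150:250],(400,400),interpolation=2);M[:,400:]=cv2.resize(t[20:140,270:370],(400,400),interpolation=2)[:400]
cv2.imwrite('pics/jar.png',M)
E
```

```text
(no output)
```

View pics/jar.png

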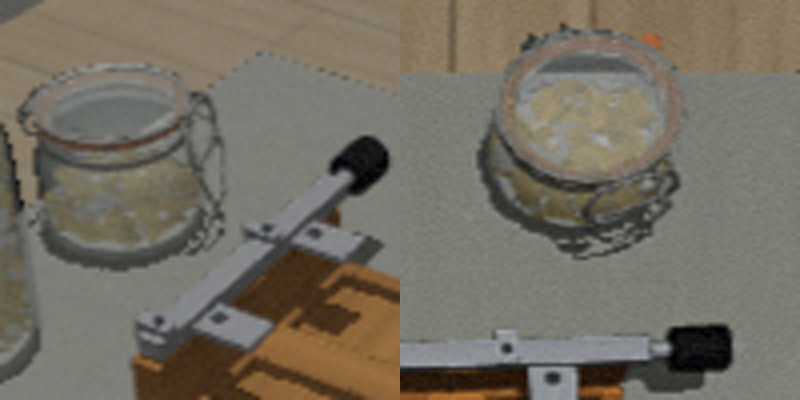

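The jar behind the rail is about 85 mm high (both views agree), so the gripper body clears it at TCP z ≥ 0.068. Moving to the knob.

>>> drive_tool(dp=[[0.76,0.62,0.1],[0.76,0.62,0.1],[0.76,0.62,0.1],[0.76,0.62,0.1],[0.76,0.62,0.1],[0.76,0.62,0.1],[0.76,0.62,0.1],[0.76,0.62,0.1]], twist=[[0,0,0],[0,0,0],[0,0,0],[0,0,0],[0,0,0],[0,0,0],[0,0,0],[0,0,0]], jaw=1)

```text
t: 0.77
tcp_pos: [0.3661, 0.3279, 0.2104]
tcp_rot: [3.137, 0.001, -0.357]
contact_force: [-0.6, 0.4, 0.2]
gripper_width: 0.0869
grasp_force: 0.0
```

>>> drive_tool(dp=[[0.76,0.62,0.1],[0.76,0.62,0.1],[0.76,0.62,0.1],[0.76,0.62,0.1],[0.76,0.62,0.1],[0.76,0.62,0.1],[0.76,0.62,0.1],[0.76,0.62,0.1],[0.76,0.62,0.1],[0.76,0.62,0.1],[0.76,0.62,0.1]], twist=[[0,0,0.75],[0,0,0.75],[0,0,0.75],[0,0,0.75],[0,0,0.75],[0,0,0.75],[0,0,0.75],[0,0,0.75],[0,0,0.75],[0,0,0.75],[0,0,0.75]])

```text
t: 1.68
tcp_pos: [0.5152, 0.0799, 0.181]
tcp_rot: [3.141, -0.0, -1.532]
contact_force: [-0.0, -0.4, 0.3]
gripper_width: 0.0873
grasp_force: 0.0
```

```bash
python3 - <<'E'
from h import *
st(); mv([.662,-.176,.13],.04-np.pi/2); mv([.662,-.176,.07],.04-np.pi/2)
E
```

```text
1.68 [0.5152 0.0799 0.181 ] [ 3.1406e+00 -3.0000e-04 -1.5318e+00] [-0.  -0.4  0.3] 0.0873 0.0
dp [ 0.8714 -0.4561  0.1699] twist [ 0.0007 -0.0002 -0.0007] rows 7.2
dp [ 0.8713 -0.4563  0.3699] twist [ 0.0007 -0.0002 -0.0007] rows 7.6
```

>>> drive_tool(dp=[[0.87,-0.456,0.17],[0.87,-0.456,0.17],[0.87,-0.456,0.17],[0.87,-0.456,0.17],[0.87,-0.456,0.17],[0.87,-0.456,0.17],[0.87,-0.456,0.17],[0.87,-0.456,0.17],[0.87,-0.456,0.37],[0.87,-0.456,0.37],[0.87,-0.456,0.37]], twist=[[0,0,0],[0,0,0],[0,0,0],[0,0,0],[0,0,0],[0,0,0],[0,0,0],[0,0,0],[0,0,0],[0,0,0],[0,0,0]])

```text
t: 2.6
tcp_pos: [0.6587, -0.1741, 0.0644]
tcp_rot: [3.13, 0.002, -1.53]
contact_force: [-0.4, -0.1, -0.6]
gripper_width: 0.0871
grasp_force: 0.0
```

>>> drive_tool(dp=[[0,0,0],[0,0,0],[0,0,0],[0,0,0],[0,0,0],[0,0,0],[0,0,0],[0,0,0]], twist=[[0,0,0],[0,0,0],[0,0,0],[0,0,0],[0,0,0],[0,0,0],[0,0,0],[0,0,0]], jaw=0, squeeze=20)

```text
t: 3.27
tcp_pos: [0.6626, -0.1748, 0.0709]
tcp_rot: [-3.141, -0.0, -1.53]
contact_force: [-0.8, 0.0, -0.2]
gripper_width: 0.0415
grasp_force: 0.0
```

>>> drive_tool(dp=[[0,0,0],[0,0,0],[0,0,0],[0,0,0],[0,0,0]], twist=[[0,0,0],[0,0,0],[0,0,0],[0,0,0],[0,0,0]])

```text
t: 3.68
tcp_pos: [0.6619, -0.1749, 0.0705]
tcp_rot: [3.14, 0.0, -1.53]
contact_force: [-1.2, 0.2, 1.9]
gripper_width: 0.0275
grasp_force: 20.0
```

>>> drive_tool(dp=[[0.03,0,0],[0.06,0,0],[0.09,0,0],[0.12,0,0],[0.14,0,0],[0.15,0,0],[0.16,0,0],[0.165,0,0],[0.17,0,0],[0.17,0,0]], twist=[[0,0,0],[0,0,0],[0,0,0],[0,0,0],[0,0,0],[0,0,0],[0,0,0],[0,0,0],[0,0,0],[0,0,0]])

```text
t: 4.52
tcp_pos: [0.6639, -0.222, 0.0703]
tcp_rot: [3.139, 0.005, -1.53]
contact_force: [-5.8, 14.8, 6.1]
gripper_width: 0.0276
grasp_force: 20.0
```

>>> drive_tool(dp=[[0,0,0],[0,0,0],[0,0,0],[0,0,0],[0,0,-0.1],[0,0,-0.2],[0,0,-0.2]], twist=[[0,0,0],[0,0,0],[0,0,0],[0,0,0],[0,0,0],[0,0,0],[0,0,0]], jaw=0.8)

```text
t: 5.1
tcp_pos: [0.669, -0.2278, 0.1379]
tcp_rot: [-3.128, -0.005, -1.529]
contact_force: [0.5, 0.1, 1.2]
gripper_width: 0.065
grasp_force: 0.0
```

```bash
python3 - <<'E'
from h import *
st(); mv([.3917,-.2388,.10],1.457-np.pi); mv([.3917,-.2388,.035],1.457-np.pi)
E
```

```text
5.1 [ 0.669  -0.2278  0.1379] [-3.1283 -0.0052 -1.529 ] [0.5 0.1 1.2] 0.065 0.0
dp [-0.0028  0.9265  0.1142] twist [-0.0087 -0.0027  0.0991] rows 6.7
dp [-0.0039  0.9294  0.3308] twist [-0.0087 -0.0027  0.0991] rows 7.1
```

>>> drive_tool(dp=[[0,0.91,0.11],[0,0.91,0.11],[0,0.91,0.11],[0,0.91,0.11],[0,0.91,0.11],[0,0.91,0.11],[0,0.91,0.11],[0,0.91,0.11],[0,0.91,0.11],[0,0.91,0.11],[0,0.91,0.11]], twist=[[0,0,0.1],[0,0,0.1],[0,0,0.1],[0,0,0.1],[0,0,0.1],[0,0,0.1],[0,0,0.1],[0,0,0.1],[0,0,0.1],[0,0,0.1],[0,0,0.1]])

```text
t: 6.02
tcp_pos: [0.3938, -0.2374, 0.098]
tcp_rot: [-3.139, -0.001, -1.687]
contact_force: [0.6, 0.3, -1.2]
gripper_width: 0.0699
grasp_force: 0.0
```

```bash
python3 - <<'E'
from h import *
cv2.imwrite('pics/top1.png',snapshot('top'))
st(); mv([.3917,-.2388,.035],1.457-np.pi)
E
```

```text
6.07 [ 0.3935 -0.2372  0.0978] [-3.1399e+00 -3.0000e-04 -1.6866e+00] [0.3 0.1 0.1] 0.0697 0.0
dp [0.0058 0.0058 0.2092] twist [-0.0011 -0.0002 -0.0013] rows 1.5
```

View pics/top1.png

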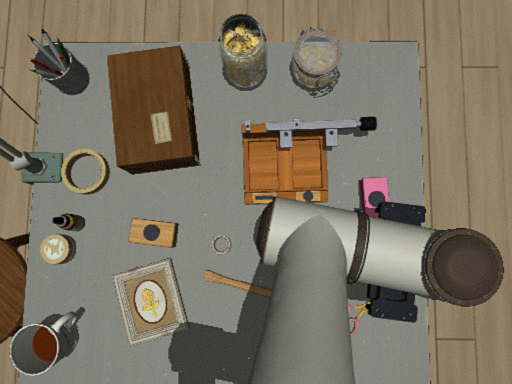

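Slide is out: the tabs sit at (286,138) and (332,137), clear of both nests. Grasping the bar block.

>>> drive_tool(dp=[[0.006,0.006,0.07],[0.006,0.006,0.14],[0.006,0.006,0.21],[0.006,0.006,0.21],[0.006,0.006,0.21]], twist=[[0,0,0],[0,0,0],[0,0,0],[0,0,0],[0,0,0]])

```text
t: 6.48
tcp_pos: [0.3902, -0.2385, 0.0338]
tcp_rot: [3.139, -0.0, -1.686]
contact_force: [0.2, -0.4, 0.3]
gripper_width: 0.0692
grasp_force: 0.0
```

>>> drive_tool(dp=[[0,0,0],[0,0,0],[0,0,0],[0,0,0],[0,0,0],[0,0,0]], twist=[[0,0,0],[0,0,0],[0,0,0],[0,0,0],[0,0,0],[0,0,0]], jaw=0, squeeze=25)

```text
t: 6.98
tcp_pos: [0.3906, -0.2387, 0.0355]
tcp_rot: [-3.14, -0.0, -1.687]
contact_force: [-1.1, 1.5, 5.2]
gripper_width: 0.0497
grasp_force: 25.0
```

>>> drive_tool(dp=[[0,0,-0.07],[0,0,-0.16],[0,0,-0.25],[0,0,-0.25],[0,0,-0.25]], twist=[[0,0,0],[0,0,0],[0,0,0],[0,0,0],[0,0,0]])

```text
t: 7.4
tcp_pos: [0.3904, -0.2386, 0.1107]
tcp_rot: [-3.138, 0.0, -1.687]
contact_force: [-0.2, 0.2, -1.4]
gripper_width: 0.0497
grasp_force: 25.0
```

```bash
python3 - <<'E'
from h import *
st(); mv([.5868,-.0088,.11],.039); mv([.5868,-.0088,.042],.039)
E
```

```text
7.4 [ 0.3904 -0.2386  0.1107] [-3.1381  0.     -1.6874] [-0.2  0.2 -1.4] 0.0497 25.0
dp [-0.8368 -0.561   0.0044] twist [-0.0018  0.0016  0.901 ] rows 11.3
dp [-0.8368 -0.5603  0.231 ] twist [-0.0018  0.0016  0.901 ] rows 11.3
```

>>> drive_tool(dp=[[-0.14,0,0],[-0.28,-0.09,0],[-0.41,-0.2,0],[-0.54,-0.3,0],[-0.66,-0.4,0],[-0.76,-0.48,0],[-0.83,-0.55,0],[-0.837,-0.561,0],[-0.837,-0.561,0],[-0.837,-0.561,0],[-0.837,-0.561,0],[-0.837,-0.561,0]], twist=[[0,0,0.07],[0,0,0.14],[0,0,0.22],[0,0,0.3],[0,0,0.38],[0,0,0.46],[0,0,0.54],[0,0,0.62],[0,0,0.7],[0,0,0.78],[0,0,0.86],[0,0,0.901]])

```text
t: 8.4
tcp_pos: [0.5848, -0.0085, 0.107]
tcp_rot: [-3.141, -0.005, -3.108]
contact_force: [-0.8, 0.2, -1.5]
gripper_width: 0.0499
grasp_force: 25.0
```

>>> drive_tool(dp=[[0,0,0],[0,0,0]], twist=[[0,0,0],[0,0,0]])

```text
t: 8.57
tcp_pos: [0.5852, -0.0088, 0.1079]
tcp_rot: [-3.141, -0.003, -3.1]
contact_force: [0.6, -0.5, -0.7]
gripper_width: 0.0501
grasp_force: 25.0
```

```bash
python3 - <<'E'
from h import *
st(); mv([.5868,-.0088,.042],.039)
E
```

```text
8.57 [ 0.5852 -0.0088  0.1079] [-3.1412 -0.0033 -3.1   ] [ 0.6 -0.5 -0.7] 0.0501 25.0
dp [-6.200e-03 -2.000e-04  2.195e-01] twist [-0.0002 -0.0021  0.0016] rows 1.6
```

>>> drive_tool(dp=[[-0.005,0,0.05],[-0.005,0,0.1],[-0.005,0,0.14],[-0.005,0,0.165],[-0.005,0,0.185],[-0.005,0,0.2],[-0.005,0,0.21],[-0.005,0,0.22],[-0.005,0,0.22]], twist=[[0,0,0],[0,0,0],[0,0,0],[0,0,0],[0,0,0],[0,0,0],[0,0,0],[0,0,0],[0,0,0]])

```text
t: 9.32
tcp_pos: [0.5876, -0.0086, 0.0433]
tcp_rot: [-3.142, -0.0, -3.102]
contact_force: [0.3, 0.2, -1.6]
gripper_width: 0.0501
grasp_force: 25.0
```

>>> drive_tool(dp=[[0,0,0.004],[0,0,0.008],[0,0,0.008]], twist=[[0,0,0],[0,0,0],[0,0,0]])

```text
t: 9.57
tcp_pos: [0.5881, -0.0085, 0.0416]
tcp_rot: [3.142, 0.001, -3.102]
contact_force: [-1.0, -0.6, -0.0]
gripper_width: 0.0496
grasp_force: 25.0
```

>>> drive_tool(dp=[[0,0,0],[0,0,0],[0,0,0],[0,0,0],[0,0,-0.06],[0,0,-0.15],[0,0,-0.24],[0,0,-0.24]], twist=[[0,0,0],[0,0,0],[0,0,0],[0,0,0],[0,0,0],[0,0,0],[0,0,0],[0,0,0]], jaw=0.78)

```text
t: 10.23
tcp_pos: [0.5913, -0.0081, 0.1189]
tcp_rot: [3.141, 0.011, -3.101]
contact_force: [1.5, 0.5, -0.2]
gripper_width: 0.0679
grasp_force: 0.0
```

```bash
python3 - <<'E'
from h import *
st(); mv([.4408,.2144,.11],1.457-np.pi)
E
```

```text
10.23 [ 0.5913 -0.0081  0.1189] [ 3.1411  0.011  -3.1007] [ 1.5  0.5 -0.2] 0.0679 0.0
dp [0.4711 0.7617 0.0251] twist [-0.0047  0.006  -0.9015] rows 11.3
```

>>> drive_tool(dp=[[0.461,0.762,0.02],[0.461,0.762,0.02],[0.461,0.762,0.02],[0.461,0.762,0.02],[0.461,0.762,0.02],[0.461,0.762,0.02],[0.461,0.762,0.02],[0.461,0.762,0.02],[0.461,0.762,0.02],[0.461,0.762,0.02],[0.461,0.762,0.02],[0.461,0.762,0.02]], twist=[[0,0,-0.9],[0,0,-0.9],[0,0,-0.9],[0,0,-0.9],[0,0,-0.9],[0,0,-0.9],[0,0,-0.9],[0,0,-0.9],[0,0,-0.9],[0,0,-0.9],[0,0,-0.9],[0,0,-0.9]])

```text
t: 11.23
tcp_pos: [0.4404, 0.2146, 0.1071]
tcp_rot: [-3.141, 0.0, -1.683]
contact_force: [-0.2, 0.8, -0.4]
gripper_width: 0.0677
grasp_force: 0.0
```

>>> drive_tool(dp=[[0,0,0],[0,0,0]], twist=[[0,0,0],[0,0,0]])

```text
t: 11.4
tcp_pos: [0.4404, 0.2144, 0.1071]
tcp_rot: [3.141, -0.0, -1.69]
contact_force: [-0.4, -0.4, 0.2]
gripper_width: 0.0679
grasp_force: 0.0
```

```bash
python3 - <<'E'
from h import *
st(); mv([.4408,.2144,.035],1.457-np.pi)
a=snapshot('top');b=snapshot('side');cv2.imwrite('pics/both.png',cv2.resize(np.hstack([a,b]),(800,300),interpolation=cv2.INTER_AREA))
E
```

```text
11.4 [0.4404 0.2144 0.1071] [ 3.1415 -0.     -1.6899] [-0.4 -0.4  0.2] 0.0679 0.0
dp [-0.0003 -0.0013  0.2402] twist [ 0.0001 -0.     -0.0034] rows 1.7
```

View pics/both.png

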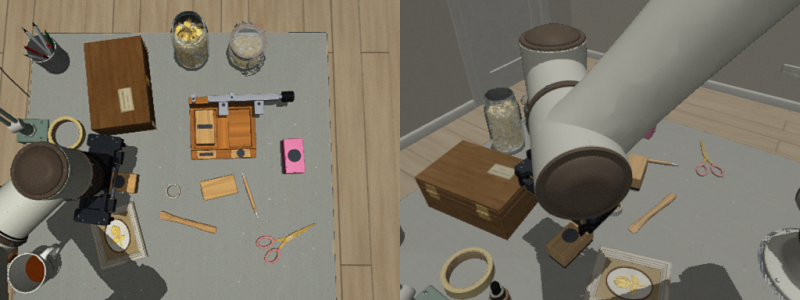

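Bar block is seated in the bar nest (205,127 in the combined picture). Grasping the round block.

>>> drive_tool(dp=[[0,-0.001,0.06],[0,-0.001,0.12],[0,-0.001,0.18],[0,-0.001,0.22],[0,-0.001,0.24],[0,-0.001,0.24]], twist=[[0,0,0],[0,0,0],[0,0,0],[0,0,0],[0,0,0],[0,0,0]], jaw=0.74)

```text
t: 12.0
tcp_pos: [0.4402, 0.2138, 0.0339]
tcp_rot: [3.14, -0.002, -1.689]
contact_force: [-0.3, -0.3, 0.1]
gripper_width: 0.0644
grasp_force: 0.0
```

>>> drive_tool(dp=[[0,0,0],[0,0,0],[0,0,0],[0,0,0],[0,0,0],[0,0,0]], twist=[[0,0,0],[0,0,0],[0,0,0],[0,0,0],[0,0,0],[0,0,0]], jaw=0)

```text
t: 12.5
tcp_pos: [0.4412, 0.2148, 0.036]
tcp_rot: [-3.14, 0.001, -1.688]
contact_force: [-0.8, 0.4, 6.0]
gripper_width: 0.0501
grasp_force: 25.0
```

>>> drive_tool(dp=[[0,0,-0.07],[0,0,-0.16],[0,0,-0.25],[0,0,-0.25],[0,0,-0.25]], twist=[[0,0,0],[0,0,0],[0,0,0],[0,0,0],[0,0,0]])

```text
t: 12.92
tcp_pos: [0.4411, 0.2148, 0.1113]
tcp_rot: [-3.14, 0.003, -1.689]
contact_force: [-0.4, 0.1, -1.8]
gripper_width: 0.0495
grasp_force: 25.0
```

```bash
python3 - <<'E'
from h import *
st(); mv([.5906,-.1007,.11],.039)
E
```

```text
12.92 [0.4411 0.2148 0.1113] [-3.1398e+00  2.8000e-03 -1.6889e+00] [-0.4  0.1 -1.8] 0.0495 25.0
dp [ 0.9857 -0.6188  0.0026] twist [3.0e-04 2.3e-03 9.0e-01] rows 11.3
```

>>> drive_tool(dp=[[0.12,-0.07,0],[0.23,-0.14,0],[0.34,-0.21,0],[0.45,-0.28,0],[0.56,-0.35,0],[0.67,-0.42,0],[0.78,-0.49,0],[0.88,-0.55,0],[0.95,-0.6,0],[0.986,-0.619,0],[0.986,-0.619,0],[0.986,-0.619,0]], twist=[[0,0,0.07],[0,0,0.15],[0,0,0.23],[0,0,0.31],[0,0,0.39],[0,0,0.47],[0,0,0.55],[0,0,0.63],[0,0,0.71],[0,0,0.79],[0,0,0.87],[0,0,0.9]])

```text
t: 13.92
tcp_pos: [0.5891, -0.1025, 0.1073]
tcp_rot: [3.141, -0.005, -3.11]
contact_force: [0.5, -0.6, -1.5]
gripper_width: 0.0497
grasp_force: 25.0
```

>>> drive_tool(dp=[[0,0,0],[0,0,0],[0,0,0]], twist=[[0,0,0],[0,0,0],[0,0,0]])

```text
t: 14.17
tcp_pos: [0.5898, -0.101, 0.109]
tcp_rot: [3.141, -0.002, -3.101]
contact_force: [0.2, 0.5, -1.5]
gripper_width: 0.0499
grasp_force: 25.0
```

```bash
python3 - <<'E'
from h import *
st(); mv([.5906,-.1007,.042],.039)
E
```

```text
14.17 [ 0.5898 -0.101   0.109 ] [ 3.1415e+00 -2.1000e-03 -3.1008e+00] [ 0.2  0.5 -1.5] 0.0499 25.0
dp [-0.0032  0.0009  0.2235] twist [ 0.0001 -0.0013  0.0011] rows 1.6
```

>>> drive_tool(dp=[[-0.003,0,0.05],[-0.003,0,0.1],[-0.003,0,0.14],[-0.003,0,0.17],[-0.003,0,0.19],[-0.003,0,0.205],[-0.003,0,0.215],[-0.003,0,0.225],[-0.003,0,0.228],[-0.003,0,0.228]], twist=[[0,0,0],[0,0,0],[0,0,0],[0,0,0],[0,0,0],[0,0,0],[0,0,0],[0,0,0],[0,0,0],[0,0,0]])

```text
t: 15.0
tcp_pos: [0.5917, -0.1011, 0.0422]
tcp_rot: [-3.142, 0.001, -3.102]
contact_force: [-0.0, 0.3, -1.2]
gripper_width: 0.0497
grasp_force: 25.0
```

>>> drive_tool(dp=[[0,0,0.003],[0,0,0.003]], twist=[[0,0,0],[0,0,0]])

```text
t: 15.17
tcp_pos: [0.5918, -0.1011, 0.042]
tcp_rot: [-3.141, 0.001, -3.102]
contact_force: [-0.7, 1.0, 4.0]
gripper_width: 0.0496
grasp_force: 25.0
```

>>> drive_tool(dp=[[0,0,0],[0,0,0],[0,0,0],[0,0,0],[0,0,-0.06],[0,0,-0.15],[0,0,-0.24],[0,0,-0.3],[0,0,-0.3]], twist=[[0,0,0],[0,0,0],[0,0,0],[0,0,0],[0,0,0],[0,0,0],[0,0,0],[0,0,0],[0,0,0]], jaw=0.78)

```text
t: 15.92
tcp_pos: [0.5942, -0.1013, 0.1356]
tcp_rot: [-3.141, 0.009, -3.101]
contact_force: [1.1, -0.8, 1.1]
gripper_width: 0.0677
grasp_force: 0.0
```

```bash
python3 - <<'E'
from h import *
st(); mv([.665,-.222,.132],.04-np.pi/2)
E
```

```text
15.92 [ 0.5942 -0.1013  0.1356] [-3.1408  0.0091 -3.1013] [ 1.1 -0.8  1.1] 0.0677 0.0
dp [-0.2196 -0.4116  0.0142] twist [-0.005   0.0041 -0.9998] rows 12.6
```

>>> drive_tool(dp=[[-0.228,-0.412,0],[-0.228,-0.412,0],[-0.228,-0.412,0],[-0.228,-0.412,0],[-0.228,-0.412,0],[-0.228,-0.412,0],[-0.228,-0.412,0],[-0.228,-0.412,0],[-0.228,-0.412,0],[-0.228,-0.412,0],[-0.228,-0.412,0],[-0.228,-0.412,0]], twist=[[0,0,-1],[0,0,-1],[0,0,-1],[0,0,-1],[0,0,-1],[0,0,-1],[0,0,-1],[0,0,-1],[0,0,-1],[0,0,-1],[0,0,-1],[0,0,-1]])

```text
t: 16.92
tcp_pos: [0.6641, -0.2219, 0.1296]
tcp_rot: [3.14, 0.0, -1.599]
contact_force: [-1.0, 0.4, -0.2]
gripper_width: 0.068
grasp_force: 0.0
```

>>> drive_tool(dp=[[0,0,0],[0,0,0],[0,0,0]], twist=[[0,0,0],[0,0,0],[0,0,0]])

```text
t: 17.17
tcp_pos: [0.6643, -0.2219, 0.1302]
tcp_rot: [3.141, 0.0, -1.608]
contact_force: [0.6, -0.0, -0.0]
gripper_width: 0.0678
grasp_force: 0.0
```

```bash
python3 - <<'E'
from h import *
st(); mv([.664,-.222,.071],.04-np.pi/2)
a=snapshot('top');cv2.imwrite('pics/top2.png',cv2.resize(a[90:240,210:410],(800,600),interpolation=2))
E
```

```text
17.17 [ 0.6643 -0.2219  0.1302] [ 3.1407e+00  2.0000e-04 -1.6079e+00] [ 0.6 -0.  -0. ] 0.0678 0.0
dp [0.0003 0.0009 0.1974] twist [ 0.0006  0.0001 -0.0491] rows 1.4
```

View pics/top2.png

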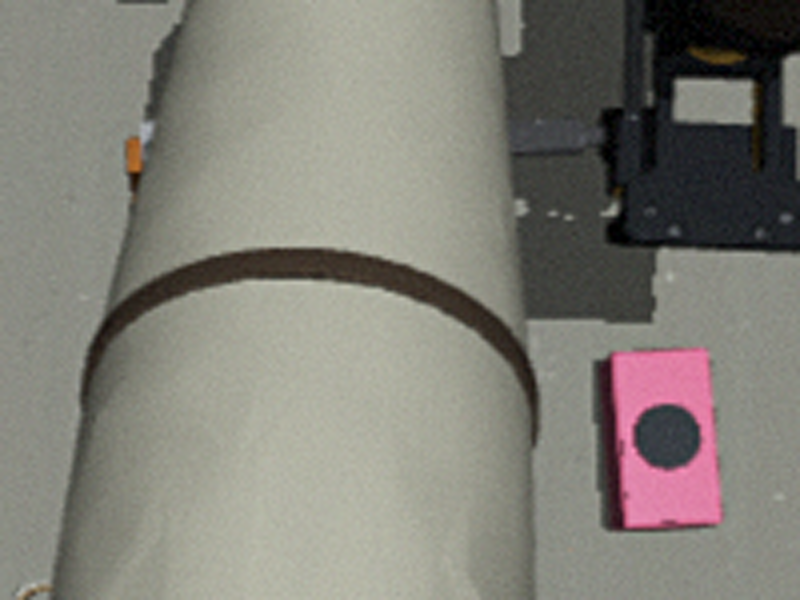

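The arm hides the tray here. Both seat heights matched the nest floor, so I'll go on with the knob and check again before signing off.

>>> drive_tool(dp=[[0,0,0.05],[0,0,0.1],[0,0,0.15],[0,0,0.197],[0,0,0.197],[0,0,0.197]], twist=[[0,0,-0.049],[0,0,-0.049],[0,0,-0.049],[0,0,-0.049],[0,0,-0.049],[0,0,-0.049]])

```text
t: 17.72
tcp_pos: [0.6641, -0.222, 0.071]
tcp_rot: [3.14, 0.0, -1.529]
contact_force: [-0.5, 0.7, 0.1]
gripper_width: 0.068
grasp_force: 0.0
```

>>> drive_tool(dp=[[0,0,0],[0,0,0],[0,0,0],[0,0,0],[0,0,0],[0,0,0],[0,0,0],[0,0,0],[0,0,0],[0,0,0]], twist=[[0,0,0],[0,0,0],[0,0,0],[0,0,0],[0,0,0],[0,0,0],[0,0,0],[0,0,0],[0,0,0],[0,0,0]], jaw=0, squeeze=20)

```text
t: 18.55
tcp_pos: [0.6639, -0.222, 0.0718]
tcp_rot: [3.14, 0.0, -1.528]
contact_force: [-2.5, 0.5, 2.6]
gripper_width: 0.0272
grasp_force: 20.0
```

>>> drive_tool(dp=[[-0.02,0,0],[-0.045,0,0],[-0.07,0,0],[-0.09,0,0],[-0.11,0,0],[-0.125,0,0],[-0.135,0,0],[-0.14,0,0],[-0.145,0,0],[-0.145,0,0]], twist=[[0,0,0],[0,0,0],[0,0,0],[0,0,0],[0,0,0],[0,0,0],[0,0,0],[0,0,0],[0,0,0],[0,0,0]])

```text
t: 19.38
tcp_pos: [0.6621, -0.1777, 0.0718]
tcp_rot: [3.14, 0.0, -1.528]
contact_force: [-4.5, -1.7, 3.4]
gripper_width: 0.0272
grasp_force: 20.0
```

Moving freely (about 2–3 N). Pushing on to the stop.

>>> drive_tool(dp=[[-0.005,0,0],[-0.01,0,0],[-0.015,0,0],[-0.02,0,0],[-0.024,0,0],[-0.024,0,0],[-0.024,0,0]], twist=[[0,0,0],[0,0,0],[0,0,0],[0,0,0],[0,0,0],[0,0,0],[0,0,0]])

```text
t: 19.97
tcp_pos: [0.662, -0.1737, 0.0719]
tcp_rot: [3.141, -0.003, -1.528]
contact_force: [-3.6, -11.0, 0.7]
gripper_width: 0.0274
grasp_force: 20.0
```

>>> drive_tool(dp=[[0,0,0],[0,0,0],[0,0,0],[0,0,0],[0,0,-0.1],[0,0,-0.2],[0,0,-0.3],[0,0,-0.3]], twist=[[0,0,0],[0,0,0],[0,0,0],[0,0,0],[0,0,0],[0,0,0],[0,0,0],[0,0,0]], jaw=0.8)

```text
t: 20.63
tcp_pos: [0.6669, -0.1712, 0.1697]
tcp_rot: [-3.127, -0.003, -1.526]
contact_force: [0.7, -0.6, 1.5]
gripper_width: 0.0674
grasp_force: 0.0
```

>>> drive_tool(dp=[[0.4,0.9,-0.2],[0.4,0.9,-0.2],[0.4,0.9,-0.2],[0.4,0.9,-0.2],[0.4,0.9,-0.2],[0.4,0.9,-0.2],[0.4,0.9,-0.2],[0.4,0.9,-0.2],[0.4,0.9,-0.2],[0.4,0.9,-0.2]], twist=[[0,0,0],[0,0,0],[0,0,0],[0,0,0],[0,0,0],[0,0,0],[0,0,0],[0,0,0],[0,0,0],[0,0,0]])

```text
t: 21.47
tcp_pos: [0.3983, -0.3027, 0.2222]
tcp_rot: [-3.139, -0.001, -1.529]
contact_force: [0.5, 0.1, 0.5]
gripper_width: 0.0698
grasp_force: 0.0
```

```bash
python3 - <<'E'
from h import *
st()
a=snapshot('top');b=snapshot('side')
cv2.imwrite('pics/end.png',np.hstack([cv2.resize(a[100:260,220:380],(400,400),interpolation=2),cv2.resize(b[110:250,165:305],(400,400),interpolation=2)]))
E
```

```text
21.47 [ 0.3983 -0.3027  0.2222] [-3.1392e+00 -5.0000e-04 -1.5287e+00] [0.5 0.1 0.5] 0.0698 0.0
```

View pics/end.png

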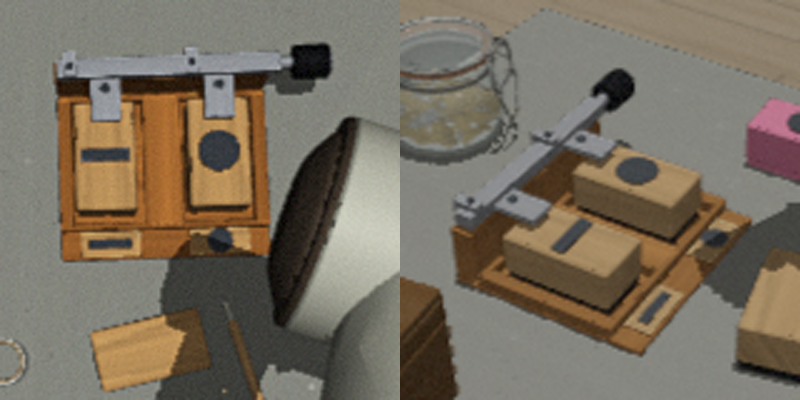

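Both blocks lie flat in the matching nests with tags up, the tabs stand over both, and the plain block hasn't moved.

```bash
python3 -c "from cell import *;print(sign_off())"
```

```text
the job is handed in; nothing more can be done
None
```

The job is handed in at about 21.5 s of the 72 s: the round-tag block lies in the disc nest and the bar-tag block in the bar nest, both flat with tags up, the keeper is fully home over both, and the plain block is untouched.

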